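# Lay the plaster mould down against the stop

### The arm

A 6-joint arm with a two-finger parallel gripper is mounted at the origin on the work surface. World frame = base frame: x ahead of the robot, y to its left, z up, the work surface at z = 0. Lengths are in mm, angles in rad, forces in N, time in s.
With the tool pointing down it reaches from about 300 to 950 mm from the base axis. Payload 3.1 kg.
Tool frame: the origin (TCP) lies between the finger pads; the fingertips stand 19 mm ahead of it and the grasp point (between the pads) is the TCP; z points along the fingers, y is the line along which they close (so a half turn about z gives the same grasp; the last joint's range is limited). The gripper opens to 85 mm and grips with 20 to 120 N. Pads are 22 mm wide; open, the fingers measure 114 mm over their backs; the gripper's body (76 mm by 85 mm) begins 54 mm behind the grasp point. The pads swing forward as they close: fully open they stand 13 mm farther back than shut.
Start: joints at [1.177, 0.308, 1.634, -0, 1.2, -0.07], TCP at [198.883, 592.518, 250.272] pointing down, gripper open.
Joint ranges: [-3.06, 3.06], [-0.79, 1.96], [0.05, 2.63], [-1.19, 4.34], [0.05, 2.64], [-2.94, 2.94]. Speed limits (rad/s): [2.79, 2.79, 3.14, 3.14, 3.14, 3.14].

### API

Orientations are given as a unit quaternion [w, x, y, z].
In Python, from cell import observe, imaging, order, spotter gives the robot as it stands.
- The arm moves only by the shell command python3 -m inch 'ROWS' [FORCE]. ROWS is JSON, a list of rows, each a list of 7 numbers: the shift along the tool's x, y, z normalised to -1 to 1, where 1 is 4 cm, then the turn, a rotation vector about the tool's x, y, z normalised to -1 to 1, where 1 is 6 degrees, then the closure, from 0 (fully open) to 1 (shut). A call has 1 to 12 rows; each row shifts and turns the commanded pose from where the row before left it, along the tool's axes as they then stand; what a row does not reach is not made up. A row lasts 1/10 s, in which the tool goes at most 50 mm and 8.59 degrees, less where a joint would pass 70% of its speed; a pose out of reach is approached as far as the arm can. A call with a number of a shift or a turn outside -1 to 1 is refused whole. A call with a gripper value outside its range is refused whole. The fingers move at their own pace and stop on an object; FORCE is the grip in N (left out, the last holds). Time passes only in rows, so rows that do not move let the fingers close. It gives the time, the measured TCP pose, the force, the opening and the grip force at its end, in the units of the state.
- observe(): the state, without advancing time (a new reading comes with each control period).
- imaging.snapshot(name): name is "scene" or "side" or "wrist"; returns (picture, depth): 420x560x3 uint8, red, green, blue; 420x560 float32, mm along the optical axis (not along the pixel's ray), 0 where there is no reading.
- imaging.calibration(name): a dict with "K" (3x3 intrinsics, pixels), "world_to_cam" (4x4, takes a point from world to camera coordinates). Camera axes: x right, y down, z forward; pixel columns grow to the right and rows downward; lengths in mm; the calibration is good to about 2 mm. The wrist camera is an equidistant fisheye: a pixel r from the principal point sees the ray r / f radians off the axis. A picture is of the moment at which its call begins: read the wrist's pose just before it. calibration takes no time and is no camera call; for the wrist camera it gives the pose at the moment of the call.
- order.job_done(): hands the job in; it is judged then, once.
Trained networks look in the newest picture that a camera, given by its name, has taken for a name from the list of things; names that differ only in an ending like _2 or _b are one class to them, and where a whole thing is asked for, a point or a joint stands for the part that bears it (a point fixed in the world has none). Each returns a list of dicts, best first, with "p" (0 to 1); they miss things now and then, are a little off and sometimes report something else, mostly with a low value. They report only what shows in the picture. A call takes as long as a camera call. They do not tell look-alikes from the thing itself.
- spotter.spot_in(camera, name): "box" ([left, top, right, bottom] in pixels, round what is visible of it).
- spotter.outline_of(camera, name): "pixels" (420x560 bool, what is visible of it) and "box" ([left, top, right, bottom] in pixels, round what is visible of it).
- spotter.pinpoint(camera, name): "xy" ([column, row] in pixels: a listed point, or the origin of a listed thing).
The state is a dict: "time_s": time; "joint_positions": joint angles; "qvel": joint speeds; "effort": joint torques, N m; "eef_pos": TCP position; "tcp_rot": TCP orientation; "force": force on the tool from outside, world axes, zero at the start; "torque": the same for the moment, N m; "grip_width": opening from 0.0 (shut) to 1.0 (fully open); "grasp_force": force on a finger pad.
Only numpy, scipy, OpenCV 4.12 (cv2) and the standard library are available. Lean on these libraries where they do the work, as an engineer would, in place of code of your own. Each camera call takes 0.05 s, during which the arm holds its last target. There are 200 camera calls.

### The job

Tip the tall plaster mould that stands on the wooden board over onto its broad face, away from the board's end stop, and keep it supported with your fingers all the way down so that it lands gently: plaster chips if it is let fall even the last few centimetres. Then push it along the board, still flat and in line with it, until its foot end butts against the stop. Only push and support it with open or closed fingers, never squeeze it or lift it, leave everything else where it is, and finish clear of it.

Things in the scene. Friction and masses are not known exactly. Their poses are not given: they have to be found in the camera images.
- mould: white plaster block with two black straps, 76 (x) x 40 (y) x 180 mm (z, up at the start), 0.4-0.63 kg, evenly spread. Origin: centre of its underside (foot). Stands loose on the board, broad +y face 5-20 mm from the stop; tip it to its -y side, so the +y face ends on top. While a finger ahead carries the leaning head, the foot may slide back to the stop.
- mould_top (a point): centre of the mould's top face, where a round pour hole is drawn (180 mm above the origin)
- mould_edge (a point): middle of the lower edge of the mould's foot on its -y side, the edge about which it tips (20 mm to -y of the body's origin); it stays down on the board throughout
- board: fixed plywood board, 130 mm wide (x), 200 mm long (y, -90 to +110 mm), its top 45 mm above the table. Origin on the table. At its +y end a wooden wall, the stop, spans the width: inner face at y = +110 mm, top 90 mm above the table, 22 mm thick. The -y end is open with bare table beyond; the tipped mould's head at first overhangs it.
- squat_mould: round squat plaster block, 72 mm across, 55 mm high, on the table beside the board; bystander. Origin: centre of its underside.
- jar: glass jar with steel lid, 60 mm across, 80 mm high, on the table beside the board; bystander. Origin: centre of its underside.
- bottle: tall clear glass bottle, 72 mm across, 290 mm high, to the left; bystander. Origin: centre of its underside.
- spatula: wooden-handled steel spatula lying on the table on the robot's side of the board; bystander. Origin: centre of its underside.
- bowl: yellow plastic bowl, 170 mm across, 50 mm high, to the right; bystander. Origin: centre of its underside.
- tub: white open tub 120 x 150 x 55 mm with metal cutters, to the left near the robot; bystander. Origin: centre of its underside.
- brush: wooden-handled brush lying on the table to the right near the robot; bystander. Origin: centre of its underside.
There are look-alikes about, which are no part of the job. Leave any blue or green look-alike of the mould alone.

How it is judged:
By the outcome, as a careful person would: the job done as asked, in the order asked, and still so for the second after the job is handed in, with the robot touching nothing.
It also fails if it takes over 69 s, if anything falls off the work surface, if the arm or the gripper's body presses on something with over 40 N, if the wrist force passes 120 N, or if a joint passes its speed limit or range.

## Working session

There is one attempt and no reset: what is moved stays moved. The work goes in short steps, Python scripts to look and compute and a shell command to move; the robot and the scene stay as the last step left them, time stands still between calls to the robot, and variables do not carry over. Pictures are saved under pics/ and viewed, at most 10 in all, crops included, and the job is handed in when it is done.

```bash
ls; mkdir -p pics; cat > h.py <<'E'
import numpy as np, cv2
from cell import observe, imaging, order, spotter
def snap(n,f=None):
    p,d=imaging.snapshot(n)
    if f: cv2.imwrite('pics/'+f,p[:,:,::-1])
    return p,d
def pts(n,d,mask):
    c=imaging.calibration(n);K=np.array(c['K']);T=np.linalg.inv(np.array(c['world_to_cam']))
    v,u=np.nonzero(mask&(d>0));z=d[v,u]
    P=np.stack([(u-K[0,2])/K[0,0]*z,(v-K[1,2])/K[1,1]*z,z,np.ones_like(z)])
    return (T@P)[:3].T
E
python3 - <<'E'
from h import *
for n in('scene','side'):
    p,d=snap(n,n+'0.png')
    for o in('mould','board'):
        for r in spotter.outline_of(n,o)[:3]:
            P=pts(n,d,r['pixels'])
            print(n,o,r['p'],r['box'],np.percentile(P,[2,50,98],axis=0).round().tolist())
    for o in('mould_top','mould_edge'):
        print(o,[(r['p'],r['xy']) for r in spotter.pinpoint(n,o)[:3]])
print(observe())
a=cv2.imread('pics/scene0.png');b=cv2.imread('pics/side0.png')
cv2.imwrite('pics/both.png',cv2.resize(np.vstack([a,b]),None,fx=.71,fy=.71))
E
```

```text
pics
scene mould 0.9 [342.6, 230.4, 380.2, 307.0] [[426.0, 174.0, 5.0], [490.0, 210.0, 119.0], [504.0, 226.0, 180.0]]
scene mould 0.79 [294.0, 197.0, 324.9, 254.0] [[488.0, 23.0, 78.0], [534.0, 59.0, 167.0], [560.0, 68.0, 224.0]]
scene mould 0.74 [303.2, 245.5, 341.1, 322.3] [[567.0, 160.0, 5.0], [604.0, 212.0, 111.0], [613.0, 233.0, 179.0]]
scene board 0.84 [264.0, 224.8, 340.2, 287.3] [[468.0, -130.0, -2.0], [559.0, 43.0, 43.0], [593.0, 158.0, 149.0]]
mould_top [(0.8, [312.0, 204.0]), (0.77, [319.7, 255.4]), (0.71, [268.0, 244.6])]
mould_edge [(0.93, [266.9, 304.3]), (0.9, [304.1, 252.0]), (0.78, [322.9, 309.3])]
side mould 0.91 [265.4, 156.1, 291.3, 205.3] [[638.0, 63.0, -0.0], [664.0, 92.0, 110.0], [716.0, 235.0, 181.0]]
side mould 0.75 [190.9, 167.5, 222.7, 223.1] [[420.0, 160.0, 7.0], [451.0, 177.0, 113.0], [501.0, 206.0, 181.0]]
side mould 0.74 [227.7, 151.4, 251.1, 197.7] [[562.0, 151.0, 27.0], [571.0, 186.0, 152.0], [607.0, 225.0, 183.0]]
side board 0.82 [226.7, 207.5, 300.9, 275.3] [[440.0, -128.0, 9.0], [490.0, -44.0, 44.0], [571.0, 91.0, 86.0]]
mould_top [(0.75, [281.7, 160.5]), (0.7, [240.0, 158.3]), (0.69, [204.1, 175.9])]
mould_edge [(0.97, [236.6, 204.3]), (0.93, [280.5, 199.5]), (0.7, [256.2, 225.7])]
{'time_s': 0.5, 'joint_positions': array([ 1.17732121e+00,  3.08138220e-01,  1.63385272e+00, -8.86506287e-06,
        1.19968054e+00, -6.96884415e-02]), 'qvel': array([-0.00117457, -0.00072926, -0.00116862,  0.00029999, -0.00261199,
        0.00063243]), 'effort': array([-4.63046672e-04, -4.14812922e+01, -2.76720625e+01, -1.12726707e-04,
        2.48568569e-03, -3.44176250e-06]), 'eef_pos': array([198.86345182, 592.49903093, 250.22302402]), 'tcp_rot': array([-5.02605644e-06,  1.61185489e-01,  9.86924129e-01, -3.93111851e-05]), 'force': array([0.61603841, 0.79917002, 0.16851694]), 'torque': array([ 0.02502262,  0.05534143, -0.03472795]), 'grasp_force': 0.0, 'grip_width': 0.9995420462202397}
```

View pics/scene0.png

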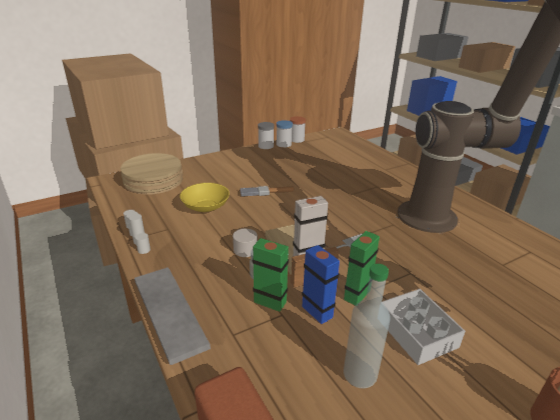

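View pics/side0.png

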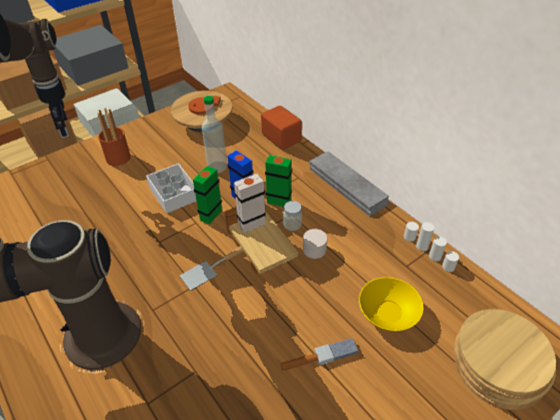

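The lookalikes are green (scene 270,275), blue (320,284) and green (362,268). The white block with black straps, at scene (310,225) and side (251,203), is the only white one on the board with the stop behind it, so it's the mould. I'll fit the poses and check that in a crop.

```bash
python3 - <<'E'
from h import *
C=[]
for n in('scene','side'):
    p,d=snap(n,n+'1.png'); P=pts(n,d,d>0); C.append(P)
    def rect(m,t):
        Q=P[m]; 
        if len(Q)<8: print(n,t,len(Q)); return
        r=cv2.minAreaRect(Q[:,:2].astype(np.float32)); print(n,t,len(Q),np.round(r[0],1),np.round(r[1],1),round(r[2],1),Q[:,2].mean().round(1))
    reg=(abs(P[:,0]-530)<120)&(P[:,1]>-200)&(P[:,1]<130)
    rect(reg&(abs(P[:,2]-225)<5),'top')
    rect(reg&(abs(P[:,2]-45)<4)&(abs(P[:,0]-530)<85),'board')
    rect(reg&(abs(P[:,2]-90)<4)&(P[:,1]>80),'stop')
    rect(reg&(abs(P[:,2]-150)<60),'mbody')
    c=imaging.calibration(n);K=np.array(c['K']);T=np.linalg.inv(np.array(c['world_to_cam']))
    for o,h in(('mould_top',225),('mould_edge',45),('board',0),('jar',0),('squat_mould',0),('bottle',0),('spatula',0),('bowl',0)):
        for r in spotter.pinpoint(n,o)[:4]:
            ray=T[:3,:3]@np.linalg.inv(K)@np.array([*r['xy'],1]); s=(h-T[2,3])/ray[2]
            print(n,o,round(r['p'],2),np.round(r['xy']),(T[:3,3]+s*ray).round())
np.save('c.npy',np.vstack(C))
a=cv2.imread('pics/scene1.png')[185:290,240:400];b=cv2.imread('pics/side1.png')[150:280,180:340]
f=lambda i:cv2.resize(i,(400,int(400*i.shape[0]/i.shape[1])),interpolation=2)
a,b=f(a),f(b);o=np.zeros((max(len(a),len(b)),800,3),np.uint8);o[:len(a),:400]=a;o[:len(b),400:]=b;cv2.imwrite('pics/crop.png',o)
E
```

```text
scene top 249 [521.1  43.6] [42.5 77.9] 82.0 223.0
scene board 515 [532.2 -20.8] [147.7 221.7] 6.4 43.4
scene stop 88 [554.4  96.5] [181.4  40.6] 8.1 88.2
scene mbody 1258 [565.5  67.6] [185.2  98.5] 9.4 151.7
scene mould_top 0.89 [367. 239.] [505. 242. 225.]
scene mould_top 0.86 [320. 255.] [630. 239. 225.]
scene mould_top 0.74 [268. 244.] [708. 153. 225.]
scene mould_top 0.72 [311. 201.] [523.  43. 225.]
scene mould_edge 0.8 [321. 308.] [602. 225.  45.]
scene mould_edge 0.72 [365. 298.] [488. 249.  45.]
scene mould_edge 0.7 [265. 308.] [718. 158.  45.]
scene board 0.61 [293. 253.] [516. -39.   0.]
scene board 0.3 [259. 278.] [657.  11.   0.]
scene jar 0.51 [414. 333.] [426. 364.   0.]
scene jar 0.41 [258. 275.] [654.  -2.   0.]
scene squat_mould 0.91 [245. 252.] [ 640. -115.    0.]
scene bottle 0.69 [360. 376.] [615. 393.   0.]
scene spatula 0.69 [306. 251.] [478. -31.   0.]
scene spatula 0.45 [336. 254.] [409.  27.   0.]
side top 268 [517.9  39.9] [43.7 76.5] 83.6 223.6
side board 1611 [529.8 -29.6] [262.5 169.6] 90.0 44.3
side stop 65 [553.6 101.4] [190.   23.7] 6.7 89.1
side mbody 1004 [562.6  63.8] [191.6  95.7] 10.5 148.2
side mould_top 0.96 [247. 180.] [519.  46. 225.]
side mould_top 0.91 [274. 160.] [634.  73. 225.]
side mould_top 0.89 [242. 157.] [567. 143. 225.]
side mould_top 0.76 [205. 175.] [437. 141. 225.]
side mould_edge 0.98 [242. 203.] [549. 139.  45.]
side mould_edge 0.87 [255. 227.] [521.  25.  45.]
side mould_edge 0.81 [280. 199.] [657.  75.  45.]
side mould_edge 0.77 [204. 214.] [429. 173.  45.]
side board 0.57 [264. 247.] [516. -24.   0.]
side jar 0.94 [292. 224.] [643.  -3.   0.]
side squat_mould 0.77 [312. 250.] [ 625. -124.    0.]
side squat_mould 0.34 [244. 181.] [643. 261.   0.]
side bottle 0.91 [217. 168.] [606. 379.   0.]
side spatula 0.83 [228. 262.] [399.  -4.   0.]
side spatula 0.53 [245. 180.] [646. 264.   0.]
side bowl 0.89 [389. 311.] [ 649. -421.    0.]
```

View pics/crop.png

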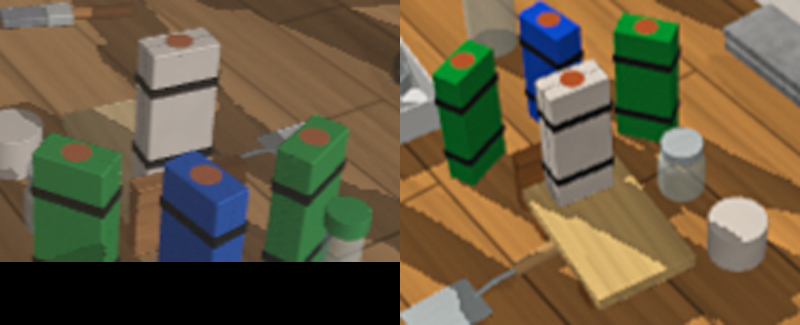

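The crop confirms it: the white strapped block stands on the board with the wooden stop behind it, and the blue and green blocks are lookalikes. I'll start the approach and fit the board's outline at the same time.

```bash
python3 -m inch '[[-0.9,-0.79,-0.08,0,0,0,0],[-0.9,-0.79,-0.08,0,0,0,0],[-0.9,-0.79,-0.08,0,0,0,0],[-0.9,-0.79,-0.08,0,0,0,0],[-0.9,-0.79,-0.08,0,0,0,0],[-0.9,-0.79,-0.08,0,0,0,0],[-0.9,-0.79,-0.08,0,0,0,0],[-0.9,-0.79,-0.08,0,0,0,0],[-0.9,-0.79,-0.08,0,0,0,0],[-0.9,-0.79,-0.08,0,0,0,0]]'
python3 - <<'E'
from h import *
for n in('side','scene'):
    p,d=snap(n,n+'2.png'); 
    c=imaging.calibration(n);K=np.array(c['K']);T=np.linalg.inv(np.array(c['world_to_cam']))
    v,u=np.mgrid[:420,:560]; W=np.stack([(u-K[0,2])/K[0,0]*d,(v-K[1,2])/K[1,1]*d,d,np.ones_like(d)],-1)@T.T
    X,Y,Z=W[...,0],W[...,1],W[...,2]
    for t,m in(('board',(abs(Z-44)<5)&(abs(X-525)<95)&(abs(Y+10)<140)),('stop',(abs(Z-88)<6)&(abs(X-525)<95)&(abs(Y-95)<60))):
        m=cv2.morphologyEx(m.astype(np.uint8),cv2.MORPH_OPEN,np.ones((2,2),np.uint8))
        k,l,s,_=cv2.connectedComponentsWithStats(m); 
        if k<2: continue
        i=1+s[1:,4].argmax(); Q=np.stack([X[l==i],Y[l==i]],-1).astype(np.float32)
        r=cv2.minAreaRect(Q); print(n,t,len(Q),np.round(r[0]),np.round(r[1]),round(r[2],1)); print(cv2.boxPoints(r).round().tolist())
np.set_printoptions(suppress=True,precision=4)
s=observe();print(s['time_s'],s['joint_positions'],s['eef_pos'],s['tcp_rot'])
E
```

```text
time_s: 2.4
eef_pos: [440.4, 176.7, 282.9]
tcp_rot: [0.001, 0.161, 0.987, 0.0]
force: [-0.1, 0.4, 0.4]
grip_width: 1.0
grasp_force: 0.0
side board 1779 [ 311. -392.] [1130.  189.] 61.0
[[-45.0, -840.0], [120.0, -932.0], [667.0, 57.0], [502.0, 149.0]]
side stop 77 [ 228. -374.] [1080.   34.] 61.4
[[-45.0, -840.0], [-15.0, -856.0], [501.0, 92.0], [471.0, 108.0]]
scene board 523 [790. 328.] [1079.   82.] 58.3
[[472.0, -110.0], [541.0, -153.0], [1109.0, 765.0], [1039.0, 808.0]]
scene stop 85 [597. 112.] [103.  31.] 56.4
[[555.0, 77.0], [581.0, 60.0], [638.0, 146.0], [612.0, 163.0]]
2.5 [ 0.2845 -0.0194  1.9396 -0.0028  1.2186 -0.9545] [442.6291 173.9119 283.2741] [ 0.0018  0.1647  0.9863 -0.0006]
```

```bash
python3 -m inch '[[-0.8,-0.7,0,0,0,-0.8,0.2],[-0.6,-0.9,0,0,0,-0.8,0.2],[0,-0.4,0,0,0,-0.3,0.2]]'
python3 - <<'E'
from h import *
n='side'
p,d=cv2.imread('pics/side1.png'),None
C=np.load('c.npy')
P=C
for t,z,xr,yr in(('board',44,(440,600),(-120,15)),('stop',89,(440,600),(70,150))):
    m=(abs(P[:,2]-z)<5)&(P[:,0]>xr[0])&(P[:,0]<xr[1])&(P[:,1]>yr[0])&(P[:,1]<yr[1])
    Q=P[m]
    for b in range(yr[0],yr[1],10):
        q=Q[(Q[:,1]>=b)&(Q[:,1]<b+10)]
        if len(q)>2: print(t,b,len(q),q[:,0].min().round(),np.percentile(q[:,0],[3,97]).round(),q[:,0].max().round())
    for b in range(440,600,15):
        q=Q[(Q[:,0]>=b)&(Q[:,0]<b+15)]
        if len(q)>2: print(t,'x',b,len(q),np.sort(q[:,1])[[0,1,2,-3,-2,-1]].round())
np.set_printoptions(suppress=True,precision=4)
s=observe();print(s['time_s'],s['joint_positions'],s['eef_pos'],s['tcp_rot'],s['grip_width'])
E
```

```text
time_s: 2.8
eef_pos: [474.8, 83.1, 282.6]
tcp_rot: [0.001, 0.062, 0.998, -0.0]
force: [0.0, -0.3, -0.8]
grip_width: 0.802
grasp_force: 0.0
board -120 169 440.0 [447. 563.] 599.0
board -110 170 440.0 [446. 564.] 568.0
board -100 161 441.0 [445. 564.] 568.0
board -90 173 441.0 [445. 567.] 570.0
board -80 156 441.0 [447. 567.] 571.0
board -70 149 441.0 [442. 564.] 569.0
board -60 145 440.0 [446. 569.] 572.0
board -50 141 443.0 [449. 566.] 574.0
board -40 121 445.0 [447. 569.] 575.0
board -30 114 445.0 [451. 572.] 576.0
board -20 119 449.0 [452. 570.] 577.0
board -10 113 448.0 [451. 574.] 579.0
board 0 119 449.0 [453. 576.] 581.0
board 10 62 451.0 [453. 573.] 577.0
board x 440 152 [-120. -119. -119.   11.   13.   14.]
board x 455 176 [-119. -119. -119.   12.   13.   13.]
board x 470 180 [-119. -119. -118.   14.   15.   15.]
board x 485 208 [-119. -119. -118.   13.   13.   15.]
board x 500 235 [-120. -119. -119.   13.   13.   14.]
board x 515 248 [-119. -119. -119.   13.   14.   14.]
board x 530 268 [-119. -119. -118.   13.   13.   13.]
board x 545 268 [-120. -119. -119.   14.   14.   14.]
board x 560 160 [-120. -120. -119.   14.   14.   14.]
board x 575 14 [-24. -17. -15.   9.  11.  13.]
board x 590 3 [-120. -118. -116. -120. -118. -116.]
stop 70 46 462.0 [471. 590.] 591.0
stop 80 77 460.0 [462. 592.] 592.0
stop 90 67 462.0 [464. 582.] 591.0
stop 100 22 466.0 [466. 490.] 493.0
stop x 455 26 [ 80.  81.  81. 103. 103. 105.]
stop x 470 62 [ 77.  78.  78. 105. 105. 105.]
stop x 485 43 [ 77.  77.  82. 101. 102. 102.]
stop x 545 8 [73. 75. 76. 79. 80. 82.]
stop x 560 28 [71. 71. 73. 91. 91. 93.]
stop x 575 35 [71. 71. 72. 91. 91. 91.]
stop x 590 8 [71. 75. 81. 86. 87. 91.]
2.8 [ 0.0836 -0.0044  1.9263 -0.0012  1.2183 -1.3622] [474.8259  83.1255 282.569 ] [ 0.0008  0.0623  0.9981 -0.0004] 0.8019623329896122
```

```bash
cat > r.py <<'E'
import json
from h import *
s=observe()
with open('log.jsonl','a') as f: f.write(json.dumps([list(map(float,s[k])) for k in('joint_positions','eef_pos','tcp_rot')])+'\n')
np.set_printoptions(suppress=True,precision=4);print(s['joint_positions'])
E
python3 r.py; python3 -m inch '[[0,0,-1,0,0,0,0.2],[0,0,-1,0,0,0,0.2],[0,0,0,-1,0,0,0.2],[0,0,0,-1,0,0,0.2],[0,0,0,-1,0,0,0.2]]';python3 r.py;  python3 -m inch '[[0,0,0,-1,0,0,0.2],[0,0,0,-1,0,0,0.2],[0,0,0,-1,0,0,0.2],[0,0,0,-1,0,0,0.2],[0,0,0,-1,0,0,0.2],[0,0,0,-1,0,0,0.2],[0,0,0,-1,0,0,0.2]]'; python3 r.py
python3 - <<'E'
from h import *; import json
from scipy.optimize import least_squares as LS
from scipy.spatial.transform import Rotation as R
D=[json.loads(l) for l in open('log.jsonl')]
D+= [[[1.17732121,.30813822,1.63385272,0,1.19968,-.06968844],[198.863,592.499,250.223],[0,.161185,.986924,0]],[[0.2845,-0.0194,1.9396,-0.0028,1.2186,-0.9545],[442.6291,173.9119,283.2741],[0.0018,0.1647,0.9863,-0.0006]]]
def fk(q,a):
    A=R.from_euler('z',q[0]);B=A*R.from_euler('y',q[1]);C=B*R.from_euler('y',q[2]);F=C*R.from_euler('z',q[3])*R.from_euler('y',q[4])*R.from_euler('z',q[5])
    return A.apply([a[0],0,a[1]])+B.apply([0,0,a[2]])+C.apply([a[3],0,a[4]])+F.apply([0,0,a[5]]),F
for q,p,r in D: print((fk(q,[0]*6)[1].inv()*R.from_quat([r[1],r[2],r[3],r[0]])).magnitude().round(3),end=' ')
f=lambda a:np.concatenate([fk(q,a)[0]-p for q,p,r in D]+[1e-3*(a-[0,300,350,0,350,180])])
s=LS(f,[0,300,350,0,350,180]);print(s.x.round(1),np.abs(f(s.x)).max());np.save('a.npy',s.x)
E
```

```text
[ 0.0836 -0.0044  1.9263 -0.0012  1.2183 -1.3622]
time_s: 3.3
eef_pos: [473.5, 86.3, 363.6]
tcp_rot: [0.011, 0.061, 0.985, 0.158]
force: [0.4, -0.6, -0.4]
grip_width: 0.799
grasp_force: 0.0
[-0.1082 -0.0989  1.8827  0.3259  1.3614 -1.6251]
time_s: 4.0
eef_pos: [473.4, 85.5, 362.8]
tcp_rot: [0.032, 0.054, 0.863, 0.501]
force: [0.2, 0.3, 0.1]
grip_width: 0.798
grasp_force: 0.0
[-0.4627  0.0555  2.0155  0.9598  1.5846 -2.167 ]Traceback (most recent call last):
  File "<stdin>", line 9, in <module>
AttributeError: 'float' object has no attribute 'round'
```

```bash
cat > k.py <<'E'
from h import *; import json
from scipy.optimize import least_squares as LS
from scipy.spatial.transform import Rotation as R
def fk(q,a):
    A=R.from_euler('z',q[0]);B=A*R.from_euler('y',q[1]);C=B*R.from_euler('y',q[2]);F=C*R.from_euler('z',q[3])*R.from_euler('y',q[4])*R.from_euler('z',q[5])
    w=A.apply([a[0],0,a[1]])+B.apply([0,0,a[2]])+C.apply([a[3],0,a[4]])
    return w+F.apply([0,0,a[5]]),F,w
E
python3 - <<'E'
from k import *
D=[json.loads(l) for l in open('log.jsonl')]
D+= [[[1.17732121,.30813822,1.63385272,0,1.19968,-.06968844],[198.863,592.499,250.223],[0,.161185,.986924,0]],[[0.2845,-0.0194,1.9396,-0.0028,1.2186,-0.9545],[442.6291,173.9119,283.2741],[0.0018,0.1647,0.9863,-0.0006]]]
print([float((fk(q,[0]*6)[1].inv()*R.from_quat([r[1],r[2],r[3],r[0]])).magnitude()).__round__(3) for q,p,r in D])
f=lambda a:np.concatenate([fk(q,a)[0]-p for q,p,r in D]+[1e-3*(a-[0,300,350,0,350,180])])
s=LS(f,[0,300,350,0,350,180]);a=s.x;print(a.round(1),np.abs(f(a)).max());np.save('a.npy',a)
lo=[-3.06,-.79,.05,-1.19,.05,-2.94];hi=[3.06,1.96,2.63,4.34,2.64,2.94]
yd=np.array([.122,.9925,0]);xd=np.array([.9925,-.122,0]);zd=np.array([0,0,1])
piv=np.array([517.5,22,45])
q=np.array(D[0][0])
for t in(0,15,30,45,60,75,90):
  for g in sorted({t,min(t,60),min(t,75)}):
    r=np.radians(t);u=np.sin(r)*-yd+np.cos(r)*zd; w=np.cos(r)*yd+np.sin(r)*zd
    P=piv+u*170+w*20
    rg=np.radians(g);zt=np.sin(rg)*yd-np.cos(rg)*zd;yt=np.cos(rg)*yd+np.sin(rg)*zd;F=R.from_matrix(np.stack([np.cross(yt,zt),yt,zt],1))
    h=lambda q:np.r_[(fk(q,a)[0]-P)/100,(fk(q,a)[1].inv()*F).as_rotvec()]
    s=LS(h,np.clip(q,np.array(lo)+.01,np.array(hi)-.01),bounds=(lo,hi));
    if g==t:q=s.x
    print(t,g,P.round(),'err',np.abs(s.fun).max().round(3),s.x.round(2),'wrist',fk(s.x,a)[2].round())
E
```

```text
[1.571, 1.571, 1.571, 1.571, 1.571]
[-81.9 311.2 458.5 -65.6 580.7 354.6] 43.04979838937116
0 0 [520.  42. 215.] err 0.0 [ 0.08  0.12  1.91 -0.    1.11  0.2 ] wrist [520.  42. 570.]
15 15 [514.  -2. 214.] err 0.0 [-0.18  0.11  1.95  0.29  1.12 -0.19] wrist [503. -94. 557.]
30 30 [509. -45. 202.] err 0.0 [-0.43  0.2   1.93  0.53  1.23 -0.54] wrist [ 488. -221.  509.]
45 45 [505. -83. 179.] err 0.0 [-0.61  0.37  1.87  0.69  1.39 -0.79] wrist [ 474. -332.  430.]
60 60 [ 501. -114.  147.] err 0.0 [-0.74  0.59  1.78  0.79  1.56 -0.96] wrist [ 463. -419.  325.]
75 60 [ 498. -136.  108.] err 0.0 [-0.76  0.66  1.75  0.77  1.55 -1.  ] wrist [ 461. -441.  286.]
75 75 [ 498. -136.  108.] err 0.0 [-0.81  0.83  1.66  0.86  1.74 -1.07] wrist [ 456. -476.  200.]
90 60 [ 497. -147.   65.] err 0.0 [-0.78  0.74  1.72  0.76  1.52 -1.04] wrist [ 459. -452.  242.]
90 75 [ 497. -147.   65.] err 0.0 [-0.82  0.91  1.62  0.85  1.72 -1.11] wrist [ 455. -487.  157.]
90 90 [ 497. -147.   65.] err 0.0 [-0.83  1.07  1.53  0.93  1.91 -1.15] wrist [ 453. -499.   65.]
```

```bash
cat > k.py <<'E'
from h import *; import json
from scipy.optimize import least_squares as LS
from scipy.spatial.transform import Rotation as R
def fk(q,a):
    A=R.from_euler('z',q[0]);B=A*R.from_euler('y',q[1]);C=B*R.from_euler('y',q[2]);G=C*R.from_euler('z',q[3])*R.from_euler('y',q[4]);F=G*R.from_euler('z',q[5]+a[8]*np.pi/2)
    w=A.apply([a[0],0,a[1]])+B.apply([a[7],0,a[2]])+C.apply([a[3],0,a[4]])
    return w+G.apply([a[6],0,a[5]]),F,w
E
cat > ik.py <<'E'
from k import *
D=[json.loads(l) for l in open('log.jsonl')]
D+= [[[1.17732121,.30813822,1.63385272,0,1.19968,-.06968844],[198.863,592.499,250.223],[0,.161185,.986924,0]],[[0.2845,-0.0194,1.9396,-0.0028,1.2186,-0.9545],[442.6291,173.9119,283.2741],[0.0018,0.1647,0.9863,-0.0006]]]
best=None
rr=R.from_quat([D[0][2][i] for i in(1,2,3,0)])
sg=min((1,-1),key=lambda k:(fk(D[0][0],[0]*8+[k])[1].inv()*rr).magnitude())
x0=np.array([0,300,350,0,350,250,0,0.])
f=lambda a:np.concatenate([fk(q,[*a,sg])[0]-p for q,p,r in D]+[3e-3*(a-x0)])
s=LS(f,x0);a=[*s.x,sg];print(np.round(a,1),np.abs(f(s.x)).max())
lo=[-3.06,-.79,.05,-1.19,.05,-2.94];hi=[3.06,1.96,2.63,4.34,2.64,2.94]
yd=np.array([.122,.9925,0]);xd=np.array([.9925,-.122,0]);zd=np.array([0,0,1])
piv=np.array([517.5,22,45])
q=np.array(D[0][0])
for t in(0,15,30,45,60,75,90):
  for g in sorted({t,min(t,60),min(t,75)}):
    r=np.radians(t);u=np.sin(r)*-yd+np.cos(r)*zd; w=np.cos(r)*yd+np.sin(r)*zd
    P=piv+u*170+w*20
    rg=np.radians(g);zt=np.sin(rg)*yd-np.cos(rg)*zd;yt=np.cos(rg)*yd+np.sin(rg)*zd;F=R.from_matrix(np.stack([np.cross(yt,zt),yt,zt],1))
    h=lambda q:np.r_[(fk(q,a)[0]-P)/100,(fk(q,a)[1].inv()*F).as_rotvec()]
    s=LS(h,np.clip(q,np.array(lo)+.01,np.array(hi)-.01),bounds=(lo,hi));
    if g==t:q=s.x
    print(t,g,P.round(),'err',np.abs(s.fun).max().round(3),s.x.round(2),'wrist',fk(s.x,a)[2].round())
E
python3 ik.py
```

```text
[-64.8 305.1 456.7 -68.7 554.4 357.7 -23.5 -16.5   1. ] 43.00013381359165
0 0 [520.  42. 215.] err 0.0 [ 0.08  0.12  1.92 -0.    1.1  -1.37] wrist [496.  40. 573.]
15 15 [514.  -2. 214.] err 0.0 [-0.18  0.11  1.95  0.29  1.11 -1.76] wrist [481. -87. 561.]
30 30 [509. -45. 202.] err 0.0 [-0.42  0.2   1.94  0.53  1.23 -2.11] wrist [ 469. -210.  518.]
45 45 [505. -83. 179.] err 0.0 [-0.61  0.37  1.88  0.69  1.39 -2.36] wrist [ 459. -321.  444.]
60 60 [ 501. -114.  147.] err 0.0 [-0.74  0.59  1.78  0.79  1.56 -2.54] wrist [ 451. -410.  343.]
75 60 [ 498. -136.  108.] err 0.0 [-0.77  0.67  1.75  0.77  1.54 -2.58] wrist [ 449. -432.  304.]
75 75 [ 498. -136.  108.] err 0.0 [-0.81  0.83  1.67  0.85  1.73 -2.66] wrist [ 446. -472.  221.]
90 60 [ 497. -147.   65.] err 0.0 [-0.78  0.74  1.73  0.76  1.51 -2.63] wrist [ 449. -443.  262.]
90 75 [ 497. -147.   65.] err 0.0 [-0.83  0.91  1.63  0.84  1.71 -2.69] wrist [ 445. -483.  178.]
90 90 [ 497. -147.   65.] err 0.0 [-0.85  1.09  1.53  0.92  1.91 -2.73] wrist [ 444. -501.   87.]
```

```bash
sed -i 's/A.apply(\[a\[0\],0,a\[1\]\])/A.apply([a[0],a[9],a[1]])/; s/G.apply(\[a\[6\],0,a\[5\]\])/G.apply([a[6],a[10],a[5]])/' k.py
sed -i "s/x0=np.array.*/x0=np.array([0,300,450,0,500,250,0,0.,0,0]);ex=lambda a:[*a[:8],sg,*a[8:]]/; s/\[\*a,sg\]/ex(a)/; s/a=\[\*s.x,sg\]/a=ex(s.x)/" ik.py; python3 ik.py
```

```text
Traceback (most recent call last):
  File "ik.py", line 6, in <module>
    sg=min((1,-1),key=lambda k:(fk(D[0][0],[0]*8+[k])[1].inv()*rr).magnitude())
  File "ik.py", line 6, in <lambda>
    sg=min((1,-1),key=lambda k:(fk(D[0][0],[0]*8+[k])[1].inv()*rr).magnitude())
                                ~~^^^^^^^^^^^^^^^^^^^
  File "k.py", line 6, in fk
    w=A.apply([a[0],a[9],a[1]])+B.apply([a[7],0,a[2]])+C.apply([a[3],0,a[4]])
                    ~^^^
IndexError: list index out of range
```

```bash
sed -i 's/\[0\]\*8+\[k\]/[0]*8+[k,0,0]/' ik.py; python3 ik.py
```

```text
[-0.000e+00  3.145e+02  4.818e+02  3.660e+01  5.264e+02  2.983e+02
 -1.000e-01 -0.000e+00  1.000e+00  4.350e+01  0.000e+00] 0.1450001503032421
0 0 [520.  42. 215.] err 0.0 [-0.    0.15  1.91 -0.    1.09 -1.45] wrist [520.  42. 513.]
15 15 [514.  -2. 214.] err 0.0 [-0.24  0.14  1.94  0.29  1.11 -1.83] wrist [505. -79. 503.]
30 30 [509. -45. 202.] err 0.0 [-0.46  0.23  1.93  0.53  1.22 -2.15] wrist [ 491. -193.  461.]
45 45 [505. -83. 179.] err 0.0 [-0.63  0.39  1.89  0.68  1.37 -2.39] wrist [ 479. -293.  390.]
60 60 [ 501. -114.  147.] err 0.0 [-0.74  0.6   1.81  0.78  1.53 -2.57] wrist [ 469. -371.  297.]
75 60 [ 498. -136.  108.] err 0.0 [-0.77  0.68  1.78  0.76  1.51 -2.61] wrist [ 467. -392.  258.]
75 75 [ 498. -136.  108.] err 0.0 [-0.81  0.83  1.71  0.85  1.71 -2.68] wrist [ 463. -422.  186.]
90 60 [ 497. -147.   65.] err 0.0 [-0.78  0.77  1.75  0.76  1.48 -2.66] wrist [ 465. -403.  214.]
90 75 [ 497. -147.   65.] err 0.0 [-0.82  0.92  1.66  0.84  1.68 -2.72] wrist [ 462. -433.  142.]
90 90 [ 497. -147.   65.] err 0.0 [-0.83  1.07  1.58  0.92  1.88 -2.76] wrist [ 460. -443.   65.]
```

```bash
cat > to.py <<'E'
# usage: to(list of (P, tiltdeg)) -> rows
from k import *
yd=np.array([.122,.9925,0]);zd=np.array([0,0,1.])
def ori(g):
    g=np.radians(g);zt=np.sin(g)*yd-np.cos(g)*zd;yt=np.cos(g)*yd+np.sin(g)*zd
    return R.from_matrix(np.stack([np.cross(yt,zt),yt,zt],1))
def now():
    s=observe();r=s['tcp_rot'];return np.array(s['eef_pos']),R.from_quat([r[1],r[2],r[3],r[0]])
def rows(way,start=None):
    p,F=start or now()
    for P,g,n in way:
        G=ori(g);P=np.array(P,float)
        for i in range(n):
            d=F.inv().apply((P-p)/(n-i))/40; w=(F.inv()*G).as_rotvec()/(n-i)/np.radians(6)
            d,w=d.round(2)+0.,w.round(2)+0.; p=p+F.apply(d*40);F=F*R.from_rotvec(w*np.radians(6))
            print([float(x) for x in [*d,*w]],'' if max(np.abs([*d,*w]))<=1 and np.linalg.norm(d)<1.25 else '!!')
    print('end',p.round(1))
    return p,F
E
python3 -c "
from to import *
rows([((520,42,300),0,12)])"
```

```text
[-0.11, -0.15, 0.0, 0.84, 0.0, 0.0] 
[-0.11, -0.15, 0.01, 0.84, 0.0, 0.0] 
[-0.11, -0.15, 0.02, 0.84, 0.0, 0.0] 
[-0.11, -0.15, 0.04, 0.84, 0.0, 0.0] 
[-0.11, -0.14, 0.05, 0.83, 0.0, 0.0] 
[-0.11, -0.14, 0.06, 0.84, 0.0, 0.0] 
[-0.1, -0.13, 0.08, 0.83, 0.0, 0.0] 
[-0.11, -0.13, 0.09, 0.84, 0.0, 0.0] 
[-0.1, -0.12, 0.1, 0.83, 0.0, -0.01] 
[-0.11, -0.11, 0.1, 0.84, 0.0, 0.0] 
[-0.1, -0.1, 0.11, 0.83, 0.01, -0.01] 
[-0.11, -0.09, 0.13, 0.84, 0.0, 0.0] 
end [520.   42.  299.9]
```

```bash
python3 -m inch '[[-0.11,-0.15,0,0.84,0,0,0.25],[-0.11,-0.15,0.01,0.84,0,0,0.25],[-0.11,-0.15,0.02,0.84,0,0,0.25],[-0.11,-0.15,0.04,0.84,0,0,0.25],[-0.11,-0.14,0.05,0.83,0,0,0.25],[-0.11,-0.14,0.06,0.84,0,0,0.25],[-0.1,-0.13,0.08,0.83,0,0,0.25],[-0.11,-0.13,0.09,0.84,0,0,0.25],[-0.1,-0.12,0.1,0.83,0,-0.01,0.25],[-0.11,-0.11,0.1,0.84,0,0,0.25],[-0.1,-0.1,0.11,0.83,0.01,-0.01,0.25],[-0.11,-0.09,0.13,0.84,0,0,0.25]]' && python3 -m inch '[[0,0,0.5,0,0,0,0.25],[0,0,0.4,0,0,0,0.25],[0,0,0,0,0,0,0.25]]'
python3 - <<'E'
from to import *
p,F=now();print(p.round(1),F.as_matrix().round(3).tolist())
im,d=snap('wrist','w1.png')
c=imaging.calibration('wrist');K=np.array(c['K']);T=np.linalg.inv(np.array(c['world_to_cam']))
def hit(xy,h):
    v=(np.array(xy)-K[:2,2])/[K[0,0],K[1,1]];r=np.linalg.norm(v)
    ray=T[:3,:3]@np.r_[v/r*np.sin(r),np.cos(r)];s=(h-T[2,3])/ray[2];return (T[:3,3]+s*ray).round(1)
print('cam',T[:3,3].round())
for r in spotter.pinpoint('wrist','mould_top')[:3]: print(r['p'],r['xy'],hit(r['xy'],225))
E
```

```text
time_s: 5.2
eef_pos: [520.1, 42.3, 299.8]
tcp_rot: [0.0, 0.061, 0.998, -0.004]
force: [-0.3, -0.4, 0.4]
grip_width: 0.751
grasp_force: 0.0
time_s: 5.5
eef_pos: [517.7, 42.5, 260.8]
tcp_rot: [-0.003, 0.061, 0.998, -0.002]
force: [-1.1, 0.6, -0.1]
grip_width: 0.751
grasp_force: 0.0
[517.7  42.5 260.8] [[-0.993, 0.121, -0.007], [0.121, 0.993, -0.004], [0.006, -0.005, -1.0]]
cam [436.  53. 386.]
0.94 [476.4, 130.4] [457.  162.6 225. ]
0.8 [277.0, 265.4] [523.   42.2 225. ]
0.72 [467.1, 284.0] [556.9 165.  225. ]
```

View pics/w1.png

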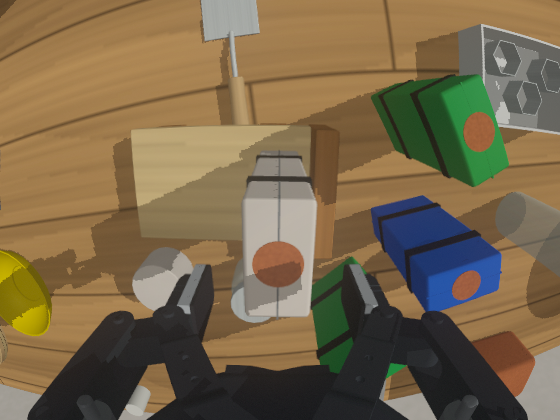

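The hole is at (277,265), midway between the fingertips at about 207 and 350, and the block sits in line with the board. I'll lower the fingers around its head.

```bash
python3 -m inch '[[-0.1,0,0.4,0,0,0,0.25],[0,0,0.4,0,0,0,0.25],[0,0,0.3,0,0,0,0.25],[0,0,0.08,0,0,0,0.3],[0,0,0,0,0,0,0.36],[0,0,0,0,0,0,0.4],[0,0,0,0,0,0,0.4]]'
python3 - <<'E'
from to import *
p,F=now();print(p.round(1))
piv=np.array([520,22.5,45.]);L=p[2]-45
def P(t,off=0,L=L):
    r=np.radians(t);return piv+L*(-np.sin(r)*yd+np.cos(r)*zd)+(20+off)*(np.cos(r)*yd+np.sin(r)*zd)
print(L,P(0))
# push to 20 deg
rows([(P(t),t,1) for t in range(3,37,3)])
E
```

```text
time_s: 6.3
eef_pos: [524.4, 40.6, 217.3]
tcp_rot: [0.0, 0.061, 0.998, -0.002]
force: [1.3, 0.2, 0.2]
grip_width: 0.597
grasp_force: 0.0
[524.4  40.6 217.3]
172.2737316839297 [522.44        42.35       217.27373168]
[0.05, -0.19, -0.02, -0.54, 0.01, 0.0] 
[0.0, -0.23, -0.02, -0.5, 0.0, 0.0] 
[0.0, -0.22, -0.02, -0.5, 0.0, 0.0] 
[0.0, -0.23, -0.02, -0.5, 0.0, 0.0] 
[0.0, -0.22, -0.02, -0.5, 0.0, 0.0] 
[0.0, -0.23, -0.02, -0.5, 0.0, 0.0] 
[0.0, -0.23, -0.02, -0.5, 0.0, 0.0] 
[0.0, -0.22, -0.02, -0.5, 0.0, 0.0] 
[0.0, -0.23, -0.02, -0.5, 0.0, 0.0] 
[0.0, -0.22, -0.02, -0.5, 0.0, 0.0] 
[0.0, -0.23, -0.02, -0.5, 0.0, 0.0] 
[0.0, -0.23, -0.02, -0.5, 0.0, 0.0] 
end [509.8 -62.  195.9]
```

```bash
python3 -m inch '[[0.03,-0.13,-0.01,-0.34,0,0,0.4],[0,-0.15,-0.01,-0.33,0,0,0.4],[0,-0.15,-0.01,-0.33,0,0,0.4],[0,-0.15,-0.02,-0.33,0,0,0.4],[0,-0.15,-0.01,-0.34,0,0,0.4],[0,-0.15,-0.01,-0.33,0,0,0.4],[0,-0.15,-0.02,-0.33,0,0,0.4]]' && python3 -m inch '[[0,-0.1,-0.01,-0.22,0,0,0.4],[0,-0.1,-0.01,-0.22,0,0,0.4],[0,-0.1,-0.01,-0.22,0,0,0.4],[0,-0.1,-0.01,-0.22,0,0,0.4],[0,-0.1,-0.01,-0.22,0,0,0.4],[0,-0.1,-0.01,-0.22,0,0,0.4],[0,0,0,0,0,0,0.4],[0,0,0,0,0,0,0.4]]'
python3 - <<'E'
from h import *
snap('side','s3.png');a=cv2.imread('pics/side2.png')
b=cv2.imread('pics/s3.png')[110:290,150:350];cv2.imwrite('pics/s3c.png',cv2.resize(b,None,fx=3,fy=3,interpolation=2))
E
```

```text
time_s: 7.0
eef_pos: [518.0, -0.6, 216.5]
tcp_rot: [0.008, 0.061, 0.991, 0.12]
force: [-0.2, -0.7, -0.5]
grip_width: 0.6
grasp_force: 0.0
time_s: 7.8
eef_pos: [514.7, -23.9, 211.0]
tcp_rot: [0.011, 0.061, 0.98, 0.188]
force: [0.3, -0.9, 0.2]
grip_width: 0.599
grasp_force: 0.2
```

View pics/s3c.png

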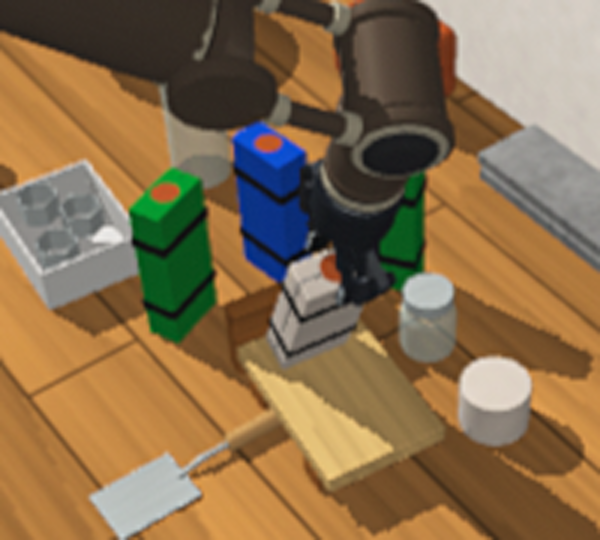

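The mould is leaning about 22° on the -y finger with its foot edge on the board. I'll carry on along the arc.

```bash
cat > arc.py <<'E'
from to import *
import sys
piv=np.array([520,22.5,45.])
def P(t,L=172,off=0):
    r=np.radians(t);return piv+L*(-np.sin(r)*yd+np.cos(r)*zd)+(20+off)*(np.cos(r)*yd+np.sin(r)*zd)
if __name__=='__main__':
    p,F=now();v=F.as_matrix();print(p.round(1),P(21.7).round(1),'tilt',np.degrees(np.arccos(-v[2,2])).round(1),observe()['force'].round(1))
    a,b,n=map(int,sys.argv[1:4])
    rows([(P(a+(b-a)*(i+1)/n),min(75,a+(b-a)*(i+1)/n),1) for i in range(n)])
E
python3 arc.py 22 58 12
```

```text
[514.7 -23.7 211. ] [514.5 -22.2 212.2] tilt 21.7 [0.9 0.4 1.3]
[0.01, -0.2, -0.04, -0.56, 0.0, -0.01] 
[0.0, -0.23, -0.02, -0.5, 0.0, 0.0] 
[0.0, -0.22, -0.02, -0.5, 0.0, 0.0] 
[0.0, -0.23, -0.02, -0.5, 0.0, 0.0] 
[0.0, -0.23, -0.02, -0.5, 0.0, 0.0] 
[0.0, -0.22, -0.02, -0.5, 0.0, 0.0] 
[0.0, -0.23, -0.02, -0.5, 0.0, 0.0] 
[0.0, -0.22, -0.02, -0.5, 0.0, 0.0] 
[0.0, -0.23, -0.02, -0.5, 0.0, 0.0] 
[0.0, -0.23, -0.02, -0.5, 0.0, 0.0] 
[0.0, -0.22, -0.02, -0.5, 0.0, 0.0] 
[0.0, -0.23, -0.02, -0.5, 0.0, 0.0] 
end [ 503.5 -111.8  153. ]
```

```bash
python3 -m inch '[[0,-0.2,-0.04,-0.56,0,-0.01,0.4],[0,-0.23,-0.02,-0.5,0,0,0.4],[0,-0.22,-0.02,-0.5,0,0,0.4],[0,-0.23,-0.02,-0.5,0,0,0.4],[0,-0.23,-0.02,-0.5,0,0,0.4],[0,-0.22,-0.02,-0.5,0,0,0.4],[0,-0.23,-0.02,-0.5,0,0,0.4],[0,-0.22,-0.02,-0.5,0,0,0.4],[0,-0.23,-0.02,-0.5,0,0,0.4],[0,-0.23,-0.02,-0.5,0,0,0.4],[0,-0.22,-0.02,-0.5,0,0,0.4],[0,-0.23,-0.02,-0.5,0,0,0.4]]' && python3 -m inch '[[0,0,0,0,0,0,0.4]]'
python3 arc.py 58 82 12
python3 - <<'E'
from h import *
p,d=snap('side','s4.png')
b=cv2.imread('pics/s4.png')[150:310,170:370];b=cv2.resize(b,None,fx=3,fy=3,interpolation=2)
snap('wrist','w4.png');w=cv2.imread('pics/w4.png')
o=np.zeros((600,800,3),np.uint8);o[:320,:400]=cv2.resize(b,(400,320));o[:300,400:]=cv2.resize(w,(400,300));cv2.imwrite('pics/s4c.png',o[:320])
E
```

```text
time_s: 9.05
eef_pos: [504.2, -112.4, 152.4]
tcp_rot: [0.03, 0.053, 0.873, 0.484]
force: [0.8, -1.7, -2.7]
grip_width: 0.596
grasp_force: 0.9
time_s: 9.15
eef_pos: [503.3, -112.7, 150.6]
tcp_rot: [0.028, 0.055, 0.873, 0.484]
force: [-1.0, -1.0, -1.0]
grip_width: 0.602
grasp_force: 0.9
[ 503.3 -112.7  150.6] [514.5 -22.2 212.2] tilt 58.0 [-1. -1. -1.]
[0.0, -0.09, -0.03, -0.33, -0.01, -0.03] 
[0.0, -0.15, -0.01, -0.34, 0.0, 0.0] 
[0.0, -0.15, -0.02, -0.33, 0.0, 0.0] 
[0.0, -0.15, -0.01, -0.33, 0.0, 0.0] 
[0.0, -0.15, -0.02, -0.34, 0.0, 0.0] 
[0.0, -0.15, -0.01, -0.33, 0.0, 0.0] 
[0.0, -0.15, -0.02, -0.33, 0.0, 0.0] 
[0.0, -0.15, -0.01, -0.34, 0.0, 0.0] 
[0.0, -0.15, -0.02, -0.16, 0.0, 0.0] 
[0.0, -0.15, -0.01, 0.0, 0.0, 0.0] 
[0.0, -0.15, -0.01, 0.0, 0.0, 0.0] 
[0.0, -0.15, 0.0, 0.0, 0.0, 0.0] 
end [ 499.5 -143.9   88.8]
```

View pics/s4c.png

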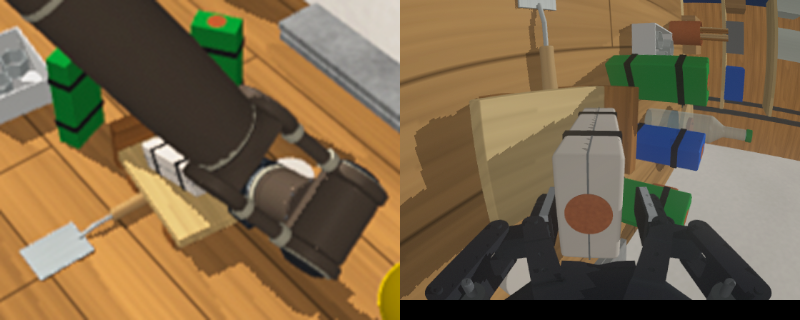

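```bash
cat > wm.py <<'E'
from to import *
def wpts():
    p,d=snap('wrist');c=imaging.calibration('wrist');K=np.array(c['K']);T=np.linalg.inv(np.array(c['world_to_cam']))
    v,u=np.mgrid[:420,:560];a=np.stack([(u-K[0,2])/K[0,0],(v-K[1,2])/K[1,1]],-1);r=np.linalg.norm(a,axis=-1)
    k=np.where(r>1e-6,np.tan(np.minimum(r,1.5))/np.maximum(r,1e-6),1)*d
    W=np.stack([a[...,0]*k,a[...,1]*k,d],-1)@T[:3,:3].T+T[:3,3]
    return p,d,W
if __name__=='__main__':
    p,d,W=wpts()
    O=np.array([496.5,-122,0]) # board -y end mid
    m=None
    for r in spotter.outline_of('wrist','mould'):
        b=r['box']
        if b[0]<280<b[2] and b[1]<260<b[3]+1: m=r['pixels']; print(r['p'],b); break
    hsv=cv2.cvtColor(p,cv2.COLOR_RGB2HSV)
    m=m&(d>0);Q=W[m]-O; y=Q@yd;z=Q[:,2]
    print('board-y from -y end (0..200), z'); 
    for lo in range(45,240,15):
        s=(z>=lo)&(z<lo+15)
        if s.sum()>5: print(lo,s.sum(),np.percentile(y[s],[2,25,50,75,98]).round(),'x',np.percentile(Q[s]@np.cross(yd,zd),[2,98]).round())
    print(observe()['time_s'])
E
python3 wm.py
```

```text
0.84 [214.3, 150.0, 316.4, 366.9]
board-y from -y end (0..200), z
45 17 [ 85. 129. 136. 141. 144.] x [-35.  37.]
60 128 [103. 124. 137. 147. 161.] x [-36. -34.]
75 273 [ 82. 100. 111. 133. 199.] x [-36.  34.]
90 410 [ 56.  76.  92. 112. 130.] x [-36. -35.]
105 672 [ 25.  46.  63.  84. 118.] x [-37. -34.]
120 1065 [-5. 20. 34. 56. 85.] x [-37. -31.]
135 6410 [-8. -6. -3. -1. 46.] x [-36.  35.]
150 6766 [-1.  2.  4.  7. 28.] x [-36.  36.]
165 2058 [ 8.  9. 10. 11. 14.] x [-35.  35.]
9.35
```

```bash
python3 -m inch '[[0,-0.09,-0.03,-0.33,0,-0.02,0.4],[0,-0.15,-0.01,-0.34,0,0,0.4],[0,-0.15,-0.02,-0.33,0,0,0.4],[0,-0.15,-0.01,-0.33,0,0,0.4],[0,-0.15,-0.02,-0.34,0,0,0.4],[0,-0.15,-0.01,-0.33,0,0,0.4],[0,-0.15,-0.02,-0.33,0,0,0.4],[0,-0.15,-0.01,-0.34,0,0,0.4],[0,0,0,-0.16,0,0,0.4],[0,0,0,0,0,0,0.4]]'; python3 wm.py; python3 -c "
from to import *
print(now()[0].round(1)); print('--');rows([((498,-142,67.5),75,12)])"
```

```text
time_s: 10.35
eef_pos: [501.1, -135.3, 113.5]
tcp_rot: [0.037, 0.048, 0.792, 0.608]
force: [0.1, -0.5, -1.1]
grip_width: 0.598
grasp_force: 1.1
0.6 [213.3, 149.9, 312.0, 361.1]
board-y from -y end (0..200), z
45 61 [ 71. 105. 122. 132. 142.] x [-36.  -1.]
60 306 [ 50.  78.  97. 121. 147.] x [-37. -35.]
75 979 [ -7.  19.  48.  83. 144.] x [-37. -35.]
90 6132 [-26. -24. -23. -19.  83.] x [-37.  35.]
105 6546 [-23. -21. -20. -19.  35.] x [-37.  35.]
120 3560 [-19. -18. -17. -16.  -1.] x [-36.  35.]
10.45
[ 501.2 -135.2  114.2]
--
[0.01, -0.1, 0.01, 0.0, 0.0, 0.0] 
[0.0, -0.1, 0.01, 0.0, 0.0, 0.0] 
[0.01, -0.1, 0.01, 0.0, 0.0, 0.0] 
[0.0, -0.1, 0.01, 0.0, 0.0, 0.0] 
[0.01, -0.1, 0.01, 0.0, 0.0, 0.0] 
[0.0, -0.1, 0.01, 0.0, 0.0, 0.0] 
[0.01, -0.1, 0.01, 0.0, 0.0, 0.0] 
[0.0, -0.09, 0.01, 0.0, 0.0, 0.0] 
[0.01, -0.1, 0.01, 0.0, 0.0, 0.01] 
[0.0, -0.09, 0.01, 0.0, 0.0, 0.0] 
[0.01, -0.1, 0.01, 0.0, -0.01, 0.01] 
[0.0, -0.09, 0.02, 0.0, 0.0, 0.0] 
end [ 498.  -141.9   67.6]
```

```bash
python3 -m inch '[[0,-0.1,0.01,0,0,0,0.4],[0.01,-0.1,0.01,0,0,0,0.4],[0,-0.1,0.01,0,0,0,0.4],[0.01,-0.1,0.01,0,0,0,0.4],[0,-0.1,0.01,0,0,0,0.4],[0.01,-0.1,0.01,0,0,0,0.4],[0,-0.1,0.01,0,0,0,0.4],[0.01,-0.1,0.01,0,0,0,0.4],[0,-0.05,0.01,0,0,0,0.4],[0,0,0,0,0,0,0.4]]'; python3 wm.py; python3 -c "
from to import *
print(now()[0].round(1),observe()['grasp_force'])"
```

```text
time_s: 11.45
eef_pos: [498.6, -140.1, 79.7]
tcp_rot: [0.037, 0.047, 0.792, 0.608]
force: [-0.1, 0.8, -2.3]
grip_width: 0.598
grasp_force: 1.1
0.88 [214.4, 151.8, 332.7, 367.9]
board-y from -y end (0..200), z
45 1019 [-31. -30. -20.  43. 135.] x [-38.  29.]
60 6699 [-31. -30. -30. -24. 102.] x [-38.  32.]
75 7449 [-31. -30. -29. -19. 107.] x [-38.  33.]
90 4297 [-29. -28. -27.  -5.  64.] x [-38.  32.]
11.55
[ 498.7 -140.1   80.1] 1.0290520917624235
```

```bash
python3 -m inch '[[0,-0.04,0,0,0,0,0.4],[0,-0.04,0,0,0,0,0.4],[0,-0.04,0,0,0,0,0.4],[0,-0.03,0,0,0,0,0.4],[0,-0.03,0,0,0,0,0.4],[0,-0.03,0,0,0,0,0.4],[0,-0.02,0,0,0,0,0.4],[0,-0.02,0,0,0,0,0.4],[0,0,0,0,0,0,0.4]]'; python3 -m inch '[[0,-0.02,0,0,0,0,0.4],[0,-0.02,0,0,0,0,0.4],[0,-0.02,0,0,0,0,0.4],[0,-0.02,0,0,0,0,0.4],[0,0,0,0,0,0,0.4]]'; python3 wm.py
```

```text
time_s: 12.45
eef_pos: [498.5, -142.9, 70.3]
tcp_rot: [0.037, 0.047, 0.792, 0.608]
force: [0.8, -0.1, -2.7]
grip_width: 0.6
grasp_force: 1.0
time_s: 12.95
eef_pos: [498.6, -143.9, 67.6]
tcp_rot: [0.038, 0.047, 0.792, 0.608]
force: [0.3, 0.4, 0.0]
grip_width: 0.599
grasp_force: 0.0
0.95 [221.1, 148.7, 344.4, 369.7]
board-y from -y end (0..200), z
45 5583 [-32. -31. -31. -27.  99.] x [-38.  33.]
60 6885 [-33. -32. -31. -27. 100.] x [-38.  33.]
75 7604 [-32. -31. -28.   8. 107.] x [-38.  33.]
13.05
```

Grip force is back to zero, so the mould is down flat. I'll open, back off along the tool axis, then close.

```bash
python3 -m inch '[[0,0,0,0,0,0,0.25],[0,0,0,0,0,0,0.2],[0,0,-0.3,0,0,0,0.2],[0,0,-0.8,0,0,0,0.2],[0,0,-0.9,0,0,0,0.3],[0,0,0,0.6,0,0,1],[0,0,0,0.6,0,0,1],[0,0,0,0.6,0,0,1],[0,0,0,0.6,0,0,1],[0,0,0,0,0,0,1]]'
python3 - <<'E'
from to import *
from wm import wpts
p,F=now();print(p.round(1),observe()['grip_width'])
im,d,W=wpts();cv2.imwrite('pics/w5.png',im[:,:,::-1])
O=np.array([496.5,-122,0]);m=None
for r in spotter.outline_of('wrist','mould'):
    b=r['box'];
    Q=W[r['pixels']&(d>0)]-O; y=Q@yd;x=Q@np.cross(yd,zd);print(r['p'],b,np.median(x).round(),np.median(y).round())
    if abs(np.median(x))<40 and np.median(y)<100:
        t=abs(Q[:,2]-83.5)<5; rr=cv2.minAreaRect(np.stack([x[t],y[t]],-1).astype(np.float32));print('top',t.sum(),rr,np.percentile(Q[:,2],[2,98]))
        # edges of top face per y
        for a in range(-30,150,20):
            s=t&(y>a)&(y<a+20)
            if s.sum()>5: print(a,np.percentile(x[s],[1,99]).round(1))
E
```

```text
time_s: 14.05
eef_pos: [489.8, -221.4, 89.9]
tcp_rot: [0.032, 0.051, 0.862, 0.503]
force: [0.6, -0.2, 0.3]
grip_width: 0.005
grasp_force: 0.0
[ 489.8 -221.4   89.9] 0.005462225741463385
0.85 [391.3, 166.0, 457.5, 218.9] 44.0 291.0
0.81 [351.0, 83.1, 469.6, 142.3] -79.0 288.0
0.78 [269.0, 143.0, 384.7, 283.8] -10.0 -25.0
top 6011 ((0.44696807861328125, 31.192962646484375), (229.55691528320312, 78.35865783691406), 89.72347259521484) [47.45873699 85.66585795]
-30 [-38.5  33.8]
-10 [-38.1  36.7]
10 [-38.6  37.5]
30 [-37.6  35.6]
50 [-36.8  35.3]
70 [-36.8  35.5]
90 [-36.8  39.5]
110 [-35.8  36.7]
130 [-35.7  37. ]
0.61 [345.6, 226.9, 449.3, 297.6] 137.0 233.0
```

View pics/w5.png

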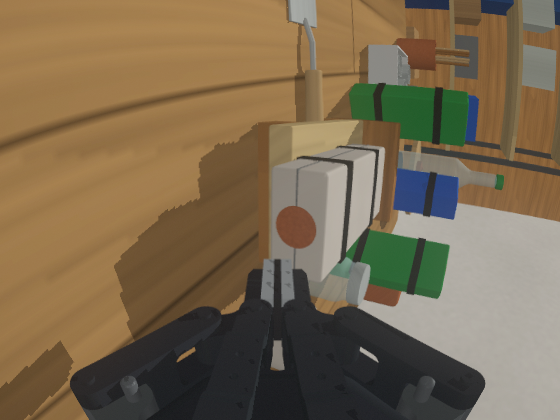

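The mould lies flat and within about 1° of the board, with its hole end at (296,227). Next is the push toward the stop.

```bash
python3 -c "
from to import *
O=np.array([496.5,-122,0]);w=lambda y,z:O+y*yd-0.5*np.cross(yd,zd)+[0,0,z]
rows([(w(-68,75),60,4),(w(-8,75),60,12)])"
```

```text
[0.03, 0.02, 0.21, 0.03, 0.0, 0.01] 
[0.03, 0.02, 0.21, 0.02, 0.0, 0.01] 
[0.04, 0.03, 0.21, 0.03, 0.0, 0.0] 
[0.03, 0.02, 0.21, 0.02, 0.0, 0.01] 
[0.0, 0.06, 0.11, 0.0, 0.0, 0.0] 
[0.0, 0.06, 0.11, 0.0, 0.0, 0.0] 
[0.0, 0.06, 0.11, 0.0, 0.0, 0.0] 
[0.0, 0.06, 0.11, 0.0, 0.0, 0.0] 
[0.0, 0.06, 0.11, 0.0, 0.0, 0.0] 
[0.0, 0.06, 0.11, 0.0, 0.0, 0.0] 
[0.0, 0.07, 0.11, 0.0, 0.0, 0.0] 
[0.0, 0.06, 0.11, 0.0, 0.0, 0.0] 
[0.0, 0.07, 0.11, 0.0, 0.0, 0.0] 
[0.0, 0.06, 0.1, 0.0, 0.0, 0.0] 
[0.0, 0.07, 0.11, 0.0, 0.0, 0.0] 
[0.0, 0.06, 0.1, 0.0, 0.0, 0.0] 
end [ 495.1 -130.    75. ]
```

```bash
python3 -m inch '[[0.03,0.02,0.21,0.03,0,0.01,1],[0.03,0.02,0.21,0.02,0,0.01,1],[0.04,0.03,0.21,0.03,0,0,1],[0.03,0.02,0.21,0.02,0,0.01,1],[0,0,0,0,0,0,1]]'; python3 -m inch '[[0,0.06,0.11,0,0,0,1],[0,0.06,0.11,0,0,0,1],[0,0.06,0.11,0,0,0,1],[0,0.06,0.11,0,0,0,1],[0,0.06,0.11,0,0,0,1],[0,0.06,0.11,0,0,0,1],[0,0.07,0.11,0,0,0,1],[0,0.06,0.11,0,0,0,1],[0,0.07,0.11,0,0,0,1],[0,0.06,0.1,0,0,0,1]]'
python3 -m inch '[[0,0.03,0.05,0,0,0,1],[0,0.03,0.05,0,0,0,1]]'
cat > ms.py <<'E'
from wm import *
im,d,W=wpts();O=np.array([496.5,-122,0]);p,_=now();print('tcp',p.round(1),'by',((p-O)@yd).round(1),observe()['force'].round(1))
for r in spotter.outline_of('wrist','mould'):
    Q=W[r['pixels']&(d>0)]-O; y=Q@yd;x=Q@np.cross(yd,zd)
    if abs(np.median(x))<40 and np.median(y)<120:
        t=abs(Q[:,2]-83.5)<5;print('y',np.percentile(y[t],[.5,2,98,99.5]).round(),'z',np.percentile(Q[:,2],[2,98]).round())
        for a in range(0,220,40):
            s=t&(y>a)&(y<a+40)
            if s.sum()>5: print(a,np.percentile(x[s],[1,99]).round(1))
E
python3 ms.py
```

```text
time_s: 14.65
eef_pos: [486.9, -187.0, 73.7]
tcp_rot: [0.029, 0.053, 0.864, 0.5]
force: [0.1, 0.2, -0.5]
grip_width: -0.001
grasp_force: 0.0
time_s: 15.65
eef_pos: [493.8, -138.8, 74.2]
tcp_rot: [0.03, 0.053, 0.864, 0.499]
force: [-0.6, -3.9, 0.8]
grip_width: 0.004
grasp_force: 1.9
time_s: 15.85
eef_pos: [494.3, -134.3, 74.2]
tcp_rot: [0.03, 0.053, 0.864, 0.499]
force: [-0.5, -4.1, 1.2]
grip_width: -0.003
grasp_force: 1.8
tcp [ 494.3 -134.    74.2] by -12.2 [ 0.3 -2.1 -0.1]
y [  7.   8. 171. 180.] z [49. 86.]
0 [-38.3  29.7]
40 [-38.7  37.1]
80 [-36.9  35.2]
120 [-36.6  38.5]
160 [-35.7  36.1]
```

```bash
python3 -m inch '[[0,0.03,0.05,0,0,0,1],[0,0.03,0.05,0,0,0,1],[0,0.03,0.05,0,0,0,1],[0,0.03,0.05,0,0,0,1]]'; for i in 1; do python3 -m inch '[[0,0.01,0.03,0,0,0,1],[0,0.01,0.02,0,0,0,1]]'; done;  python3 -m inch '[[0,0.01,0.03,0,0,0,1],[0,0.01,0.02,0,0,0,1]]'
```

```text
time_s: 16.35
eef_pos: [495.5, -125.2, 74.3]
tcp_rot: [0.03, 0.053, 0.864, 0.499]
force: [-0.6, -3.5, 1.1]
grip_width: -0.003
grasp_force: 1.6
time_s: 16.55
eef_pos: [495.8, -123.2, 74.2]
tcp_rot: [0.03, 0.053, 0.864, 0.499]
force: [-1.3, -3.6, 0.1]
grip_width: -0.002
grasp_force: 1.9
time_s: 16.75
eef_pos: [496.2, -122.0, 74.2]
tcp_rot: [0.03, 0.053, 0.865, 0.499]
force: [-4.3, -9.9, 4.9]
grip_width: -0.0
grasp_force: 4.8
```

```bash
python3 -m inch '[[0,0.01,0.02,0,0,0,1],[0,0,0,0,0,0,1],[0,0,0,0,0,0,1]]'; python3 ms.py; python3 -m inch '[[0,0,-0.3,0,0,0,1],[0,0,-1,0,0,0,1],[0,0,-1,0,0,0,1],[0,0.5,-1,0,0,0,1],[0,1,0,0.5,0,0,1],[0,1,0,0.5,0,0,1],[0,0,0,0,0,0,1]]'; python3 ms.py
python3 - <<'E'
from h import *
snap('side','s6.png');a=cv2.imread('pics/s6.png')[150:310,170:370]
snap('wrist','w6.png');w=cv2.imread('pics/w6.png')
cv2.imwrite('pics/s6c.png',np.hstack([cv2.resize(a,(400,320)),cv2.resize(w,(400,320))]))
E
```

```text
time_s: 17.05
eef_pos: [496.3, -122.0, 74.2]
tcp_rot: [0.031, 0.053, 0.865, 0.498]
force: [-2.8, -9.2, 4.2]
grip_width: -0.001
grasp_force: 4.8
tcp [ 496.3 -122.    74.2] by 0.0 [-3.3 -9.1  4.1]
y [ 19.  20. 186. 194.] z [49. 86.]
0 [-38.   24.4]
40 [-38.3  36.7]
80 [-36.8  35.6]
120 [-36.6  37.3]
160 [-35.8  34.9]
time_s: 17.85
eef_pos: [490.5, -181.3, 231.1]
tcp_rot: [0.03, 0.052, 0.89, 0.452]
force: [0.2, -0.1, 0.1]
grip_width: 0.005
grasp_force: 0.0
tcp [ 489.5 -181.7  228.2] by -60.1 [ 0.5  0.5 -0.5]
y [ 19.  20. 190. 195.] z [47. 84.]
0 [-38.5  34.6]
40 [-38.9  35.9]
80 [-37.6  35.9]
120 [-37.3  37.1]
160 [-36.2  36.5]
y [116. 197. 219. 221.] z [25. 88.]
80 [36.4 37.4]
120 [35.7 37.6]
160 [-57.5  66.5]
200 [-59.   65.8]
```

View pics/s6c.png

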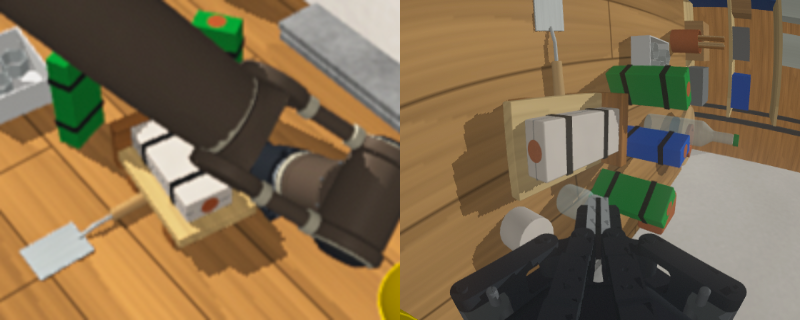

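The mould lies flat and in line with the board. Its foot is at the stop (wrist view about 618,130), the push met steady resistance there, and the gripper is clear.

```bash
python3 -c "
from cell import order
print(order.job_done())"
```

```text
the job is handed in; nothing more can be done
None
```

I tipped the mould onto its broad face with my fingers supporting it until it touched down, then pushed it flat and in line with the board until its foot met the stop. The gripper finished clear, and I handed the job in at about 18 s of the 69 s allowed.

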